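# Sort the checked probe modules in the wine laboratory

### The arm

A 6-joint arm with a two-finger parallel gripper is mounted at the origin on the work surface. World frame = base frame: x ahead of the robot, y to its left, z up, the work surface at z = 0. Lengths are in m, angles in degrees, forces in N, time in s.
With the tool pointing down it reaches from about 0.275 to 1 m from the base axis. Payload 8.4 kg.
Tool frame: the origin (TCP) lies at the very end of the fingers, on their centre line; the grasp point (between the pads) lies 19 mm behind it; z points along the fingers, x is the direction in which the jaws open and shut, and the axes are right-handed (so a half turn about z gives the same grasp; the last joint's range is limited). The gripper opens to 85 mm and grips with 20 to 120 N. Pads are 22 mm wide; open, the fingers measure 114 mm over their backs; the gripper's body (76 mm by 85 mm) begins 54 mm behind the grasp point. The pads swing forward as they close: fully open they stand 13 mm farther back than shut.
Start: joints at [-63.22, 20.225, 93.587, -0, 66.188, -0.138], TCP at [0.283, -0.557, 0.196] pointing down, gripper open.
Joint ranges: [-150.9, 150.9], [-52.94, 120.26], [3.33, 152.33], [-74.26, 254.26], [0, 154.13], [-172.89, 172.89]. Speed limits (degrees/s): [127.2, 127.2, 159.86, 180, 180, 180].

### API

Orientations are given as [roll, pitch, yaw] about the fixed x, y, z axes, in that order (R = Rz(yaw) Ry(pitch) Rx(roll)).
In Python, from plant import r gives the robot as it stands. The module is installed in compiled form; this text tells all that it offers.
- The arm moves only by the tool apply_moves, never from a script. Its argument "steps" is one flat list of numbers, 5 for each row, row after row: the shift along the tool's x, y, z in cm, then the turn about the tool's z in rad, then the opening, from 0 (shut) to 1 (fully open). A call has 1 to 12 rows; each row shifts and turns the pose as measured when the row begins, along the tool's axes as they then stand; what a row does not reach is not made up. A row lasts 1/10 s, in which the tool goes at most 50 mm and 8.59 degrees, less where a joint would pass 70% of its speed; a pose out of reach is approached as far as the arm can. A call is refused whole if a number of a shift passes 5 or a number of a turn 0.15, either way. A call with a gripper value outside its range is refused whole. The fingers move at their own pace and stop on an object; "grip_force" is the grip in N (left out, the last holds). Time passes only in rows, so rows that do not move let the fingers close. It gives the time, the measured TCP pose, the force and the opening at its end, in the units of the state.
- r.state(): the state, without advancing time (a new reading comes with each control period).
- r.get_image(name): name is "scene" or "top"; returns a dict with "image" (420x560x3 uint8, blue, green, red), "mtx" (3x3 intrinsics, pixels), "pose" (4x4, takes a point from camera to world coordinates). Camera axes: x right, y down, z forward; pixel columns grow to the right and rows downward; lengths in m; the calibration is good to about 2 mm. A picture is of the moment at which its call begins. There is no depth.
- r.close_job(): hands the job in, once; it reports no verdict.
Trained networks look in a picture, given as the dict that the camera call returned (one of the last four; its "shot" number tells which), for a name from the list of things; names that differ only in an ending like _2 or _b are one class to them, and where a whole thing is asked for, a point or a joint stands for the part that bears it (a point fixed in the world has none). Each returns a list of dicts, best first, with "conf" (0 to 1); they miss things now and then, are a little off and sometimes report something else, mostly with a low value. They report only what shows in the picture. A call takes as long as a camera call.
- r.regions_of(thing, picture): "region" (420x560 bool, what is visible of it) and "pixel" ([row, column] in pixels, amid what is visible of it).
- r.landmark_of(thing, picture): "pixel" ([row, column] in pixels: a listed point, or the origin of a listed thing).
The state is a dict: "time": time; "joint_positions": joint angles; "qd": joint speeds; "joint_efforts": joint torques, N m; "tcp_pos": TCP position; "tcp_rot": TCP orientation; "wrist_force": force on the tool from outside, world axes, zero at the start; "ft_torque": the same for the moment, N m; "width": finger opening in m.
Only numpy, scipy, OpenCV 4.12 (cv2) and the standard library are available. Lean on these libraries where they do the work, as an engineer would, in place of code of your own. Each camera call takes 0.05 s, during which the arm holds its last target.

### The job

Two of the grey probe modules on the tiled bench have been checked and carry a yellow tag on top: a round tag means passed, a bar-shaped tag means failed. Set each tagged module down, without dropping it, in the steel nest whose floor bears the same mark (round: pass nest, bar: reject nest), upright, flat on the floor inside the rim and lengthwise along the nest, and let go.

Things in the scene. Friction and masses are not known exactly. Their poses are not given: they have to be found in the camera images.
- passed_module: Loose grey box-shaped probe module with a flat round yellow tag (32 mm) on top: 42 mm (x) by 62 mm (y, long) by 46 mm high, about 0.2 kg. Housing from y = -31 to +25 mm, then a brass stub to +31. Origin: centre of underside, z up; stands upright. Grip from above across the 42 mm. An untagged twin and 30 mm high cork stoppers stand near.
- failed_module: Same module as passed_module in size, mass and axes, but the yellow tag on its top is a bar, 12 by 46 mm, along its y. Origin: centre of its underside, z up.
- pass_nest: Fixed shallow steel nest with a round yellow mark (42 mm) on its floor. Outside 84 mm (x) by 104 mm (y, long), rim 14 mm above the bench and 6 mm thick; pocket 72 by 92 mm, its floor 6 mm above the bench. Origin: centre of its underside, on the bench, z up. A 60 mm high amber jar stands between the nests.
- reject_nest: Same fixed nest as pass_nest in size and axes, but the yellow mark on its floor is a bar, 16 by 60 mm, along its y. Origin: centre of its underside, on the bench, z up.

How it is judged:
By the outcome, as a careful person would: the job done as asked, in the order asked, and still so for the second after the job is handed in, with the robot touching nothing.
It also fails if it takes over 56 s, if anything falls off the work surface, if the arm or the gripper's body presses on something with over 40 N, if the wrist force passes 120 N, or if a joint passes its speed limit or range.

## Working session

There is one attempt and no reset: what is moved stays moved. The work goes in short steps, Python scripts to look and compute and a tool call to move; the robot and the scene stay as the last step left them, time stands still between calls to the robot, and variables do not carry over. Pictures are saved under pics/ and viewed, and the job is handed in when it is done.

Besides the shell and the picture viewer there is one more tool, called after ">>>" by a JSON object that holds its "op" and its "data", one argument or row to a line. apply_moves: Moves the arm, as the interface text tells. Its arguments: {"type":"object","properties":{"steps":{"type":"array"},"grip_force":{"type":"number"}},"required":["steps"]}

```bash
mkdir -p pics; python3 - <<'E'
from plant import r
import cv2,numpy as np,pickle
s=r.state();print(s['tcp_pos'],s['tcp_rot'],s['width'],s['time'])
D={}
for n in('top','scene'):
    p=r.get_image(n);cv2.imwrite(f'pics/{n}0.png',p['image']);D[n]=p
    print(n,p['mtx'].round(1).tolist(),p['pose'].round(3).tolist())
    for t in('passed_module','failed_module','pass_nest','reject_nest'):
        print(t,[(np.round(q['pixel'],1).tolist(),round(q['conf'],2)) for q in r.regions_of(t,p)],[(np.round(q['pixel'],1).tolist(),round(q['conf'],2)) for q in r.landmark_of(t,p)])
pickle.dump(D,open('d0.pkl','wb'))
E
```

```text
[ 0.28272503 -0.55679181  0.19564294] [-1.79998771e+02  8.24076105e-02 -6.30790388e+01] 0.08540082765306287 0.0
top [[493.3, 0.0, 285.0], [0.0, 493.3, 216.9], [0.0, 0.0, 1.0]] [[0.017, -0.991, 0.133, 0.411], [-1.0, -0.018, -0.007, 0.016], [0.01, -0.133, -0.991, 0.888], [0.0, 0.0, 0.0, 1.0]]
passed_module [([144.8, 180.8], 0.96)] [([147.7, 186.4], 0.81)]
failed_module [([159.9, 289.9], 0.59)] [([160.1, 289.9], 0.69)]
pass_nest [([246.0, 158.7], 0.71)] [([245.4, 158.7], 0.67)]
reject_nest [([275.6, 433.1], 0.62)] [([274.5, 430.6], 0.57)]
scene [[543.4, 0.0, 278.2], [0.0, 543.4, 205.4], [0.0, 0.0, 1.0]] [[0.414, 0.612, -0.674, 1.262], [0.91, -0.283, 0.301, -0.314], [-0.007, -0.738, -0.674, 0.736], [0.0, 0.0, 0.0, 1.0]]
passed_module [([211.2, 392.4], 0.92)] [([219.4, 391.7], 0.9)]
failed_module [([233.2, 298.6], 0.58)] [([243.9, 299.8], 0.8)]
pass_nest [([158.6, 357.9], 0.77)] [([161.4, 357.0], 0.69)]
reject_nest [([212.7, 135.9], 0.95)] [([214.9, 136.3], 0.88), ([220.5, 391.4], 0.28)]
```

View pics/top0.png

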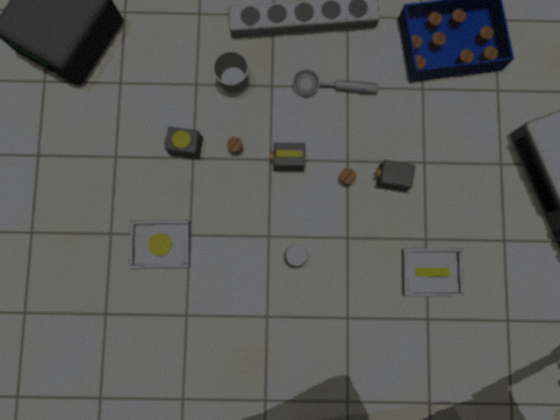

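View pics/scene0.png

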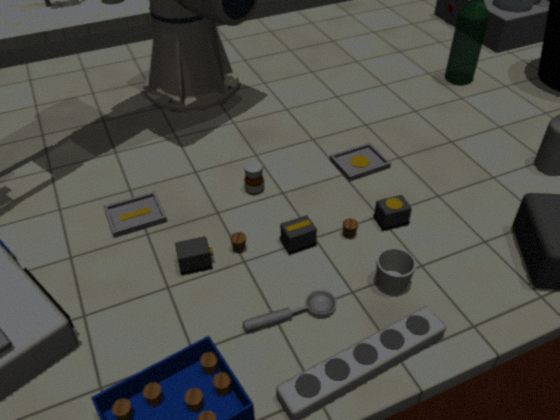

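The top view shows the round-tag module at about (141,182), the bar-tag module at (154,289) with its stub to the left, and the untagged twin at (176,396). The pass nest is at (245,160), the reject nest at (273,432), and the jar at (255,296). The scene view agrees. Next I'll measure.

```bash
cat > h.py <<'E'
import numpy as np,cv2
def w(p,pix,z):
    r,c=pix;K=p['mtx'];T=p['pose']
    d=T[:3,:3]@np.linalg.solve(K,[c,r,1.]);o=T[:3,3]
    return (o+d*(z-o[2])/d[2])[:2]
def yellow(p,mn=25):
    hsv=cv2.cvtColor(p['image'],cv2.COLOR_BGR2HSV)
    m=cv2.inRange(hsv,(20,150,90),(35,255,255))
    n,l,st,ce=cv2.connectedComponentsWithStats(m)
    return [(l==i,ce[i][::-1],st[i,4]) for i in range(1,n) if st[i,4]>mn]
def blobw(p,mask,z):
    rr,cc=np.nonzero(mask);q=np.array([w(p,(a,b),z) for a,b in zip(rr,cc)])
    c=q.mean(0);u,s,v=np.linalg.svd(q-c,full_matrices=False);s=s/np.sqrt(len(q))
    return c,np.degrees(np.arctan2(v[0,1],v[0,0]))%180,s
E
python3 - <<'E'
from h import *
import pickle
D=pickle.load(open('d0.pkl','rb'))
for n,p in D.items():
    for m,c,a in yellow(p):
        for z in(.046,.006): 
            q,ang,s=blobw(p,m,z);print(n,c.round(1),a,z,q.round(4),ang.round(1),(s*1000).round(1))
p=D['top']['image']
def crop(im,r,c,h=40,w=50): return cv2.resize(im[r-h:r+h,c-w:c+w],None,fx=4,fy=4,interpolation=cv2.INTER_CUBIC)
g=lambda im:cv2.convertScaleAbs(im,alpha=2)
o=np.vstack([np.hstack([crop(p,143,182),crop(p,155,289)]),np.hstack([crop(p,245,160),crop(p,273,432)])])
o=cv2.resize(o,(760,600));cv2.imwrite('pics/crop.png',g(o))
p=D['scene']['image']
o=np.vstack([np.hstack([crop(p,212,392),crop(p,233,298)]),np.hstack([crop(p,160,360),crop(p,213,136)])])
cv2.imwrite('pics/crops.png',g(cv2.resize(o,(760,600))))
E
```

```text
top [138.8 181.1] 216 0.046 [0.6597 0.1945] 93.4 [7.5 7.3]
top [138.8 181.1] 216 0.006 [0.6715 0.203 ] 93.4 [7.9 7.6]
top [153.1 288.9] 121 0.046 [0.6376 0.0048] 90.8 [12.4  2.5]
top [153.1 288.9] 121 0.006 [0.6483 0.0043] 90.8 [13.   2.6]
top [244.1 159.7] 342 0.046 [0.474  0.2226] 21.3 [8.9 8.8]
top [244.1 159.7] 342 0.006 [0.477  0.2324] 21.3 [9.4 9.3]
top [271.9 432.5] 208 0.046 [ 0.4348 -0.2426] 89.9 [15.   3.3]
top [271.9 432.5] 208 0.006 [ 0.4359 -0.2549] 89.9 [15.7  3.4]
scene [161.  359.5] 161 0.046 [0.5186 0.2027] 137.0 [9.5 9.3]
scene [161.  359.5] 161 0.006 [0.4755 0.2326] 137.0 [10.1  9.9]
scene [203.  393.6] 135 0.046 [0.6574 0.1946] 139.3 [7.8 7.3]
scene [203.  393.6] 135 0.006 [0.6223 0.2241] 139.3 [8.2 7.8]
scene [213.4 134.4] 145 0.046 [ 0.4798 -0.2574] 90.4 [15.7  3.9]
scene [213.4 134.4] 145 0.006 [ 0.4345 -0.2541] 90.4 [16.6  4.1]
scene [225.1 297.9] 98 0.046 [0.6352 0.0045] 91.0 [12.7  3. ]
scene [225.1 297.9] 98 0.006 [0.5989 0.023 ] 91.0 [13.5  3.2]
```

View pics/crop.png

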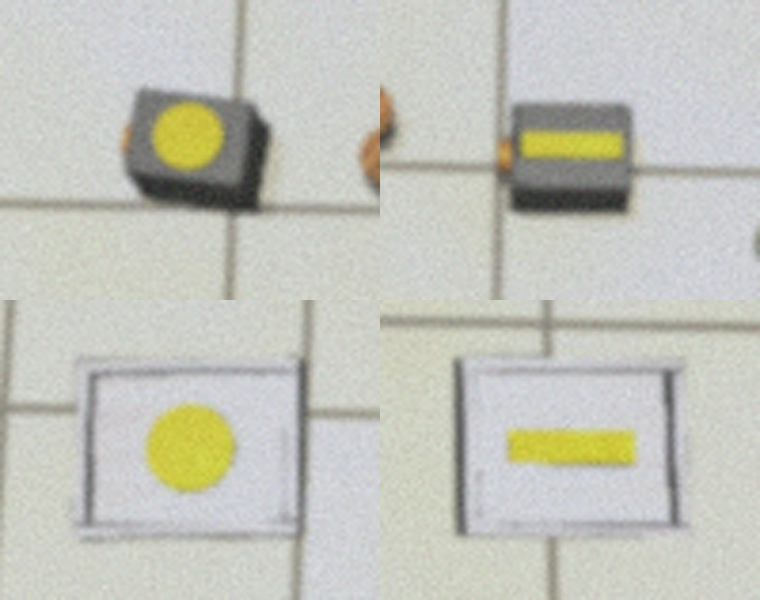

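View pics/crops.png

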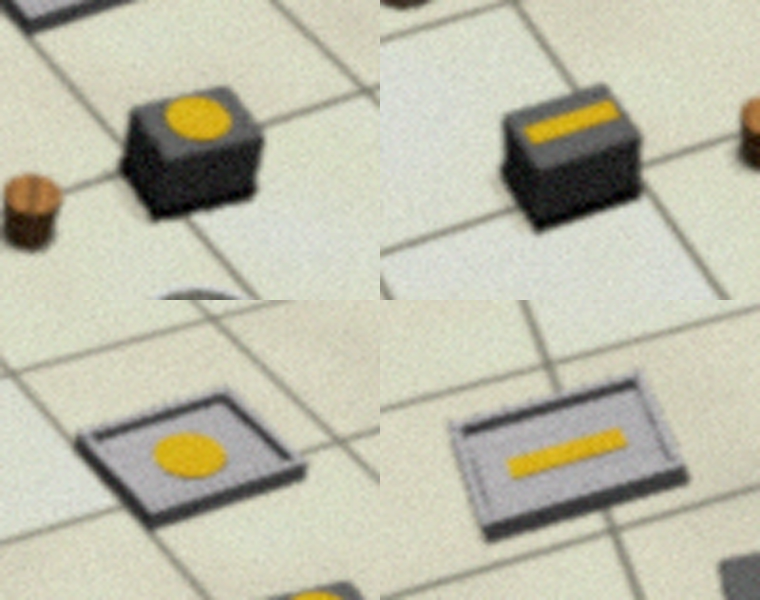

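```bash
cat >> h.py <<'E'
def need(s,tx,ty,tz,yaw):
    y=np.radians(s['tcp_rot'][2]);d=np.array([tx,ty,tz])-s['tcp_pos']
    R=np.array([[np.cos(y),np.sin(y),0],[np.sin(y),-np.cos(y),0],[0,0,-1]])
    return (R.T@d*100).round(2),round(-np.radians((yaw-s['tcp_rot'][2]+180)%360-180),3)
E
python3 - <<'E'
from h import *
import pickle
from plant import r
D=pickle.load(open('d0.pkl','rb'));p=D['top']
g=cv2.GaussianBlur(cv2.cvtColor(p['image'],cv2.COLOR_BGR2GRAY),(3,3),0)
y=cv2.inRange(cv2.cvtColor(p['image'],cv2.COLOR_BGR2HSV),(20,120,70),(35,255,255))
for nm,(a,b) in dict(passed=(139,181),failed=(153,289)).items():
    sub=g[a-28:a+32,b-28:b+32];ys=y[a-28:a+32,b-28:b+32]
    print(nm,np.percentile(sub,[2,5,10,15,20,40,60]))
    for lo,hi in((40,85),(45,90)):
        m=cv2.inRange(sub,lo,hi)|ys
        m=cv2.morphologyEx(m,cv2.MORPH_OPEN,np.ones((5,5),np.uint8))
        n,l,st,ce=cv2.connectedComponentsWithStats(m);k=l[28,28]
        c=max(cv2.findContours((l==k).astype(np.uint8),0,2)[0],key=len)
        R=cv2.boxPoints(cv2.minAreaRect(c))+[b-28,a-28]
        W=np.array([w(p,(q[1],q[0]),.046) for q in R]);e=np.diff(W,axis=0)
        print(lo,W.mean(0).round(4),np.linalg.norm(e,axis=1).round(4),np.degrees(np.arctan2(e[:,1],e[:,0])).round(1))
for nm,t in(('pass_nest',0),('reject_nest',0),('passed_module',1),('failed_module',1)):
  for n in D:
    p=r.get_image(n) if 0 else D[n]
print(need(r.state(),.3,-.35,.2,-6),need(r.state(),.659,.194,.12,-6))
E
```

```text
passed [ 28.    33.95  54.    61.    68.    93.   103.  ]
40 [0.6592 0.1949] [0.0423 0.0582 0.0422] [ -3.3 -95.4 176.2]
45 [0.6601 0.1958] [0.043  0.0575 0.0429] [ -2.  -94.  177.5]
failed [ 30.   48.   62.   65.   70.8  96.  103. ]
40 [0.6314 0.0081] [0.0633 0.0521 0.0628] [ -88.9 -179.4   91.1]
45 [0.6314 0.0081] [0.0668 0.0521 0.0663] [ -88.9 -179.4   91.1]
(array([-17.71, -10.9 ,  -0.36]), np.float64(-0.996)) (array([-49.97, -67.54,   7.64]), np.float64(-0.996))
```

>>> {"op": "apply_moves", "data": {
  "steps": [0, 0, -1, -0.145, 1, 0, 0, -1, -0.145, 1, 0, 0, -1, -0.145, 1, 0, 0, 0, -0.145, 1, 0, 0, 0, -0.145, 1, 0, 0, 0, -0.145, 1, 0, 0, 0, -0.145, 1, 0, 0, 0, 0, 1],
  "grip_force": 50
}}

```text
time: 1.7
tcp_pos: [0.2829, -0.5572, 0.2277]
tcp_rot: [-180.0, 0.0, -3.0]
wrist_force: [0.1, 1.7, 0.1]
width: 0.0854
```

```bash
python3 - <<'E'
from h import *
from plant import r
s=r.state();print(s['tcp_pos'],s['tcp_rot'],s['joint_positions'],s['time']);print(need(s,.659,.194,.12,-5))
E
```

```text
[ 0.28287475 -0.55723097  0.22768199] [-1.79998464e+02  2.83062097e-03 -2.95954452e+00] [-6.32221662e+01  1.86758470e+01  9.16950167e+01 -1.80906682e-03
  6.96318741e+01 -6.02619919e+01] 1.7
(array([ 33.68, -76.96,  10.77]), np.float64(0.036))
```

>>> {"op": "apply_moves", "data": {
  "steps": [1, -4.8, 0, 0.036, 1, 1, -4.8, 0, 0, 1, 1, -4.8, 0, 0, 1, 1, -4.8, 0, 0, 1, 1, -4.8, 0, 0, 1, 2, -4.5, 0, 0, 1, 2, -4.5, 0, 0, 1, 2, -4.5, 0, 0, 1, 2, -4.5, 0, 0, 1, 2, -4.5, 0, 0, 1, 2, -4.5, 0, 0, 1, 0, 0, 0, 0, 1]
}}

```text
time: 2.9
tcp_pos: [0.5124, -0.0599, 0.2283]
tcp_rot: [179.9, -0.4, -8.8]
wrist_force: [0.6, -0.3, -1.4]
width: 0.0855
```

```bash
python3 - <<'E'
from h import *
from plant import r
s=r.state();print(s['tcp_pos'],s['tcp_rot'],s['time']);print(need(s,.659,.194,.12,-5))
E
```

```text
[ 0.51236678 -0.05994363  0.22831191] [179.89068491  -0.43814474  -8.80927129] 2.9
(array([ 10.6 , -27.34,  10.83]), np.float64(-0.066))
```

>>> {"op": "apply_moves", "data": {
  "steps": [1.5, -4, 1, 0, 1, 1.5, -4, 1, 0, 1, 1.5, -4, 1, 0, 1, 1.5, -4, 1, 0, 1, 1.5, -4, 1, 0, 1, 1.5, -4, 1, -0.06, 1, 1, -2, 1, 0, 1, 0, 0, 1, 0, 1, 0, 0, 0, 0, 1, 0, 0, 0, 0, 1]
}}

```text
time: 3.9
tcp_pos: [0.6579, 0.1859, 0.145]
tcp_rot: [179.7, -0.5, -7.5]
wrist_force: [0.6, 0.4, 0.5]
width: 0.0853
```

```bash
python3 - <<'E'
from h import *
from plant import r
s=r.state();print(s['tcp_pos'],s['tcp_rot'],s['time']);print(need(s,.659,.194,.06,-5))
E
```

```text
[0.65791311 0.18586344 0.14496204] [179.66231521  -0.50010899  -7.48241035] 3.9
(array([ 0.  , -0.82,  8.5 ]), np.float64(-0.043))
```

>>> {"op": "apply_moves", "data": {
  "steps": [0, -0.8, 2, -0.043, 1, 0, 0, 2.5, 0, 1, 0, 0, 2, 0, 1, 0, 0, 0, 0, 1, 0, 0, 0, 0, 1]
}}

```text
time: 4.4
tcp_pos: [0.6602, 0.1873, 0.0839]
tcp_rot: [179.7, -0.8, -5.6]
wrist_force: [0.4, -0.3, 0.0]
width: 0.0856
```

```bash
python3 - <<'E'
from h import *
from plant import r
s=r.state();print(s['tcp_pos'],s['tcp_rot'],s['time']);print(need(s,.659,.194,.012,-5))
p=r.get_image('scene');cv2.imwrite('pics/g1.png',cv2.resize(p['image'][100:310,250:530],None,fx=2.7,fy=2.7))
E
```

```text
[0.66023238 0.18734894 0.08388319] [179.68627822  -0.75921294  -5.56956331] 4.4
(array([-0.19, -0.65,  7.19]), np.float64(-0.01))
```

View pics/g1.png

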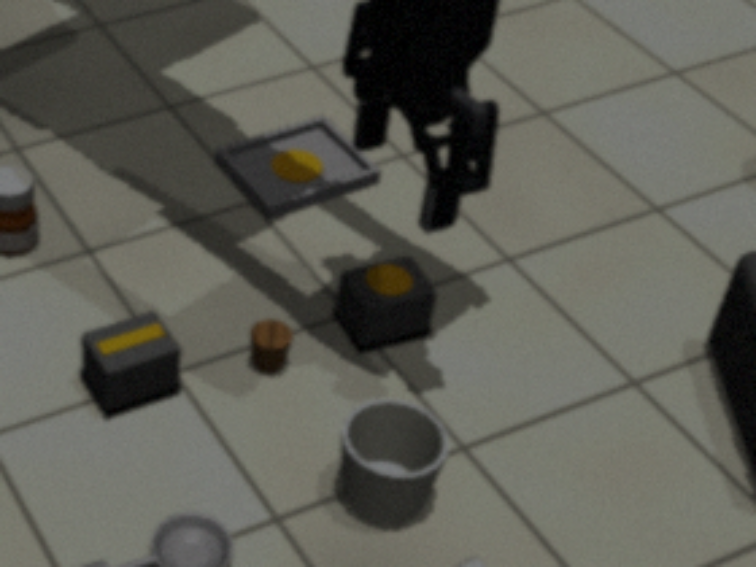

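```bash
python3 - <<'E'
from h import *
from plant import r
import pickle
p=pickle.load(open('d0.pkl','rb'))['scene']
def pr(X):
    q=np.linalg.inv(p['pose'])@np.r_[X,1];u=p['mtx']@q[:3];u=u[:2]/u[2];return ((u-[250,100])*2.7).round()
for dx in(-.05,0,.05):
    for z in(.084,.097): print(dx,z,pr([.660+dx,.187,z]))
print(pr([.6585,.1945,.046]))
E
```

```text
-0.05 0.084 [348. 200.]
-0.05 0.097 [351. 185.]
0 0.084 [388. 242.]
0 0.097 [391. 227.]
0.05 0.084 [431. 287.]
0.05 0.097 [434. 272.]
[389. 279.]
```

```bash
python3 - <<'E'
from h import *
from plant import r
p=r.get_image('scene');t=r.get_image('top');s=r.state();print(s['tcp_pos'],s['tcp_rot'],s['time'],s['width'])
import pickle
print(np.abs(p['pose']-pickle.load(open('d0.pkl','rb'))['scene']['pose']).max())
a=cv2.resize(p['image'][100:240,320:460],None,fx=2.8,fy=2.8);b=cv2.resize(t['image'][80:220,110:250],None,fx=2.8,fy=2.8)
cv2.imwrite('pics/g2.png',cv2.convertScaleAbs(np.hstack([a,b]),alpha=1.8))
E
```

```text
[0.66067868 0.18799953 0.08425961] [179.7161813   -0.81804051  -5.52230986] 4.55 0.08529398890096875
0.0
```

View pics/g2.png

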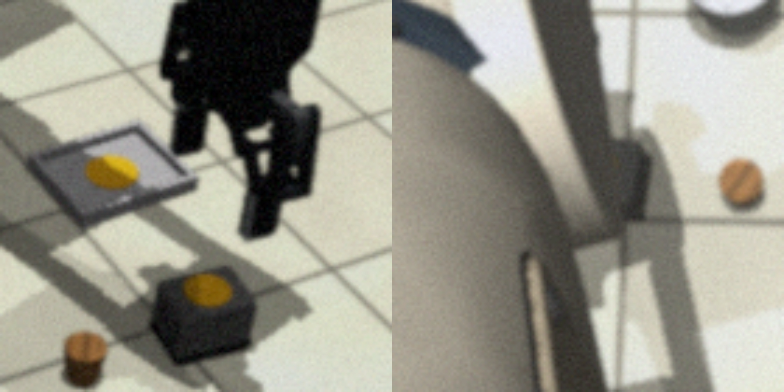

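>>> {"op": "apply_moves", "data": {
  "steps": [-0.1, -0.6, 1.5, 0, 1, 0, 0, 1.5, 0, 1, 0, 0, 0, 0, 1, 0, 0, 0, 0, 1]
}}

```text
time: 4.95
tcp_pos: [0.6616, 0.1949, 0.0535]
tcp_rot: [179.8, -1.0, -5.5]
wrist_force: [1.2, 0.5, -0.4]
width: 0.0857
```

```bash
python3 - <<'E'
from h import *
from plant import r
p=r.get_image('scene');s=r.state();print(s['tcp_pos'],s['tcp_rot'],s['time'],s['width'])
a=cv2.resize(p['image'][130:250,330:450],None,fx=5,fy=5,interpolation=cv2.INTER_CUBIC)
cv2.imwrite('pics/g3.png',cv2.convertScaleAbs(a,alpha=2.5))
def pr(X):
    q=np.linalg.inv(p['pose'])@np.r_[X,1];u=p['mtx']@q[:3];u=u[:2]/u[2];return ((u-[330,130])*5).round()
x,y,z=s['tcp_pos']
for dx in(-.057,-.043,.043,.057): print(dx,pr([x+dx,y,z]),pr([x+dx,y,z+.013]),pr([x+dx,y,z+.04]))
E
```

```text
[0.66132807 0.19471072 0.05329738] [179.76634999  -0.93377249  -5.53236559] 5.0 0.08530877685056491
-0.057 [245. 268.] [249. 242.] [257. 187.]
-0.043 [265. 289.] [269. 263.] [278. 208.]
0.043 [393. 428.] [398. 402.] [410. 346.]
0.057 [415. 453.] [421. 426.] [434. 371.]
```

View pics/g3.png

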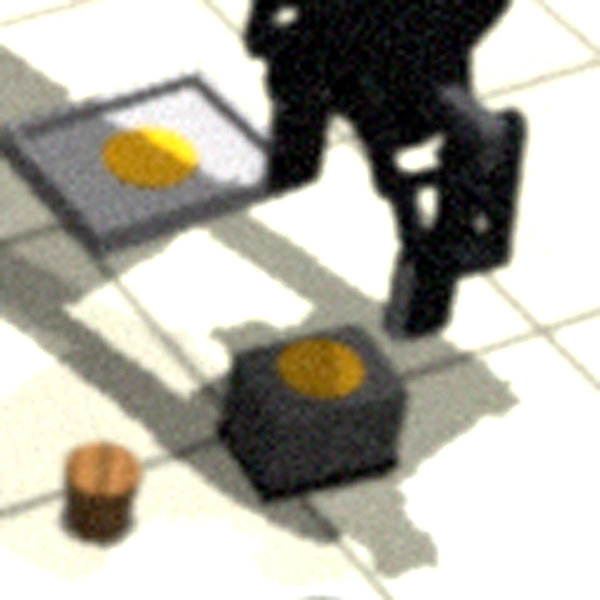

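```bash
python3 - <<'E'
from h import *
import pickle
p=pickle.load(open('d0.pkl','rb'))['scene']
for z in(.053,.066,.08,.095,.11):
  f=lambda u,v:w(p,(130+v/5,330+u/5),z)
  a,b=f(418,330),f(297,182);print(z,a.round(3),b.round(3),((a+b)/2).round(3),(a-b).round(3), 'cornersNear',(f(390,330)-f(445,322)).round(3))
from plant import r
t=r.get_image('top');cv2.imwrite('pics/t2.png',cv2.convertScaleAbs(cv2.resize(t['image'][60:260,80:340],None,fx=3,fy=3),alpha=1.7))
E
```

```text
0.053 [0.663 0.235] [0.567 0.243] [0.615 0.239] [ 0.096 -0.008] cornersNear [-0.005 -0.022]
0.066 [0.674 0.224] [0.58  0.232] [0.627 0.228] [ 0.094 -0.008] cornersNear [-0.005 -0.021]
0.08 [0.686 0.213] [0.595 0.221] [0.64  0.217] [ 0.092 -0.008] cornersNear [-0.005 -0.021]
0.095 [0.7   0.201] [0.61  0.209] [0.655 0.205] [ 0.09  -0.008] cornersNear [-0.005 -0.02 ]
0.11 [0.713 0.189] [0.625 0.196] [0.669 0.193] [ 0.088 -0.008] cornersNear [-0.005 -0.02 ]
```

View pics/t2.png

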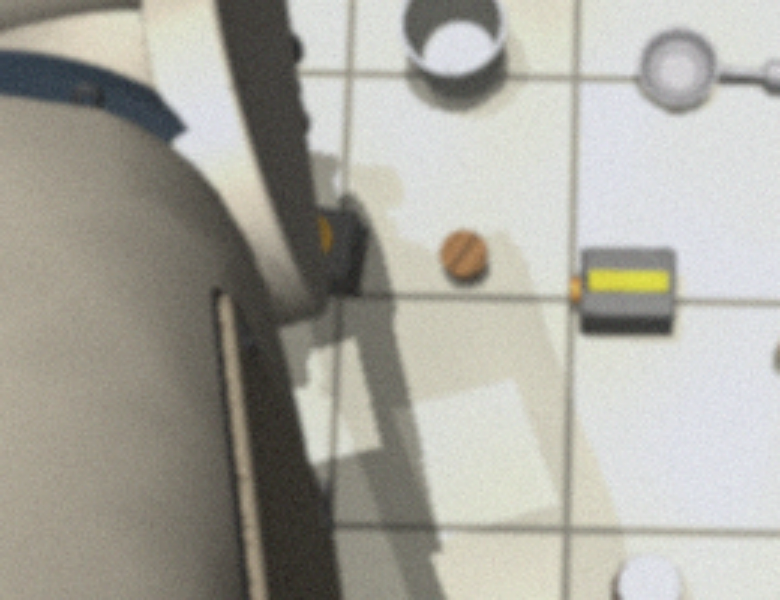

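```bash
python3 - <<'E'
from h import *
import pickle
p=pickle.load(open('d0.pkl','rb'))['scene']
def pr(X):
    q=np.linalg.inv(p['pose'])@np.r_[X,1];u=p['mtx']@q[:3];return (u[:2]/u[2])
im=p['image'].copy()
for R,z in((.08,.0),(.1,0)):
    for a in np.arange(0,360,10):
        u=pr([R*np.cos(np.radians(a)),R*np.sin(np.radians(a)),z]);cv2.circle(im,(int(u[0]),int(u[1])),1,(0,0,255),-1)
u=pr([0,0,0]);cv2.circle(im,(int(u[0]),int(u[1])),2,(0,255,0),-1)
from plant import r
q=r.get_image('scene')['image'].copy();s=r.state();x=s['tcp_pos']
for dz in(0,.05,.1,.15,.2):
    u=pr(x+[0,0,dz]);cv2.circle(q,(int(u[0]),int(u[1])),2,(0,0,255),-1)
cv2.imwrite('pics/b.png',cv2.convertScaleAbs(np.hstack([cv2.resize(im[0:150,90:290],None,fx=2,fy=2),cv2.resize(q[0:250,300:500],(400,500))[:300]]),alpha=2))
cv2.imwrite('pics/b2.png',cv2.convertScaleAbs(cv2.resize(q[0:260,260:520],None,fx=2.3,fy=2.3),alpha=3))
E
```

```text
(no output)
```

View pics/b.png

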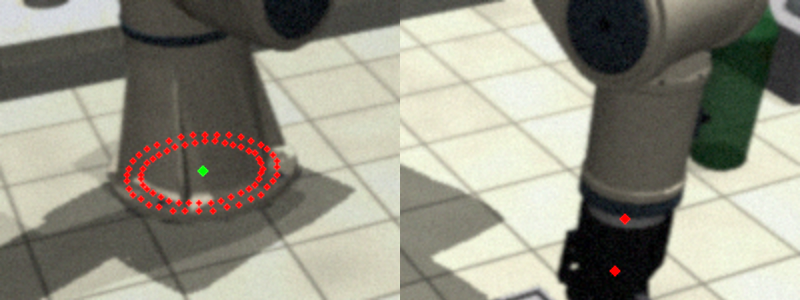

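View pics/b2.png

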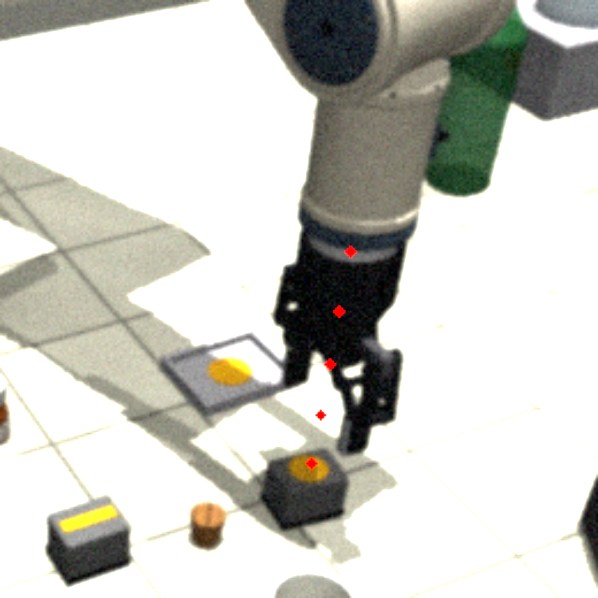

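>>> {"op": "apply_moves", "data": {
  "steps": [0, 0, -1, 0, 0, 0, 0, 0, 0, 0, 0, 0, 0, 0, 0, 0, 0, 0, 0, 0, 0, 0, 0, 0, 0, 0, 0, 0, 0, 0, 0, 0, 0, 0, 0]
}}

```text
time: 5.8
tcp_pos: [0.6626, 0.195, 0.0667]
tcp_rot: [179.8, -1.1, -5.5]
wrist_force: [-0.2, 0.2, 0.5]
width: -0.0
```

```bash
cat > v.py <<'E'
import sys
from h import *
from plant import r
p=r.get_image('scene');s=r.state();print(s['tcp_pos'].round(4),s['tcp_rot'].round(1),s['time'],s['width'],s['wrist_force'].round(1))
x=s['tcp_pos']
def pr(X):
    q=np.linalg.inv(p['pose'])@np.r_[X,1];u=p['mtx']@q[:3];return (u[:2]/u[2])
u0=pr(x);c0=int(np.clip(u0[0]-60,0,440));r0=int(np.clip(u0[1]-75,0,300))
q=cv2.convertScaleAbs(cv2.resize(p['image'][r0:r0+120,c0:c0+120],None,fx=5,fy=5,interpolation=cv2.INTER_CUBIC),alpha=2.5)
for dz in(0,.02,.04): 
    u=(pr(x+[0,0,dz])-[c0,r0])*5;cv2.circle(q,(int(u[0]),int(u[1])),3,(0,0,255),-1)
print('crop origin',c0,r0)
cv2.imwrite(sys.argv[1],q)
E
python3 v.py pics/g4.png
```

```text
[0.6626 0.1949 0.0666] [179.8  -1.1  -5.6] 5.85 0.00011013415142641633 [-0.3 -1.1  0.5]
crop origin 336 121
```

View pics/g4.png

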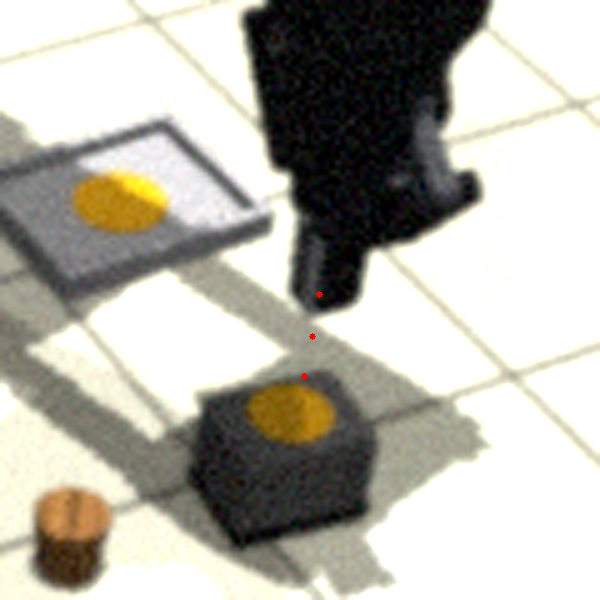

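>>> {"op": "apply_moves", "data": {
  "steps": [-0.3, 0, 1, 0, 0, 0, 0, 1, 0, 0, 0, 0, 0.8, 0, 0, 0, 0, 0, 0, 0]
}}

```text
time: 6.25
tcp_pos: [0.6592, 0.1949, 0.0352]
tcp_rot: [179.8, -1.1, -5.5]
wrist_force: [0.5, -0.7, 0.2]
width: 0.0002
```

```bash
python3 v.py pics/g5.png
```

```text
[0.6594 0.195  0.0357] [179.8  -1.1  -5.5] 6.3 0.0002858498445633335 [-0.4  0.2  0. ]
crop origin 333 132
```

View pics/g5.png

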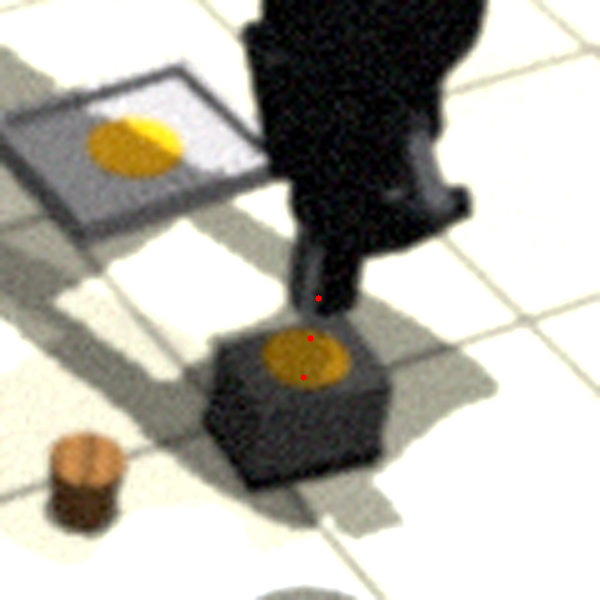

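>>> {"op": "apply_moves", "data": {
  "steps": [0, 0, 0.6, 0, 0, 0, 0, 0.6, 0, 0, 0, 0, 0, 0, 0]
}}

```text
time: 6.6
tcp_pos: [0.6601, 0.195, 0.0229]
tcp_rot: [179.8, -1.1, -5.6]
wrist_force: [-0.5, -0.0, -0.5]
width: 0.0
```

```bash
python3 v.py pics/g6.png
```

```text
[0.6603 0.1951 0.0233] [179.8  -1.1  -5.6] 6.65 -9.579406399018525e-05 [ 0.3 -0.8  0.4]
crop origin 333 137
```

View pics/g6.png

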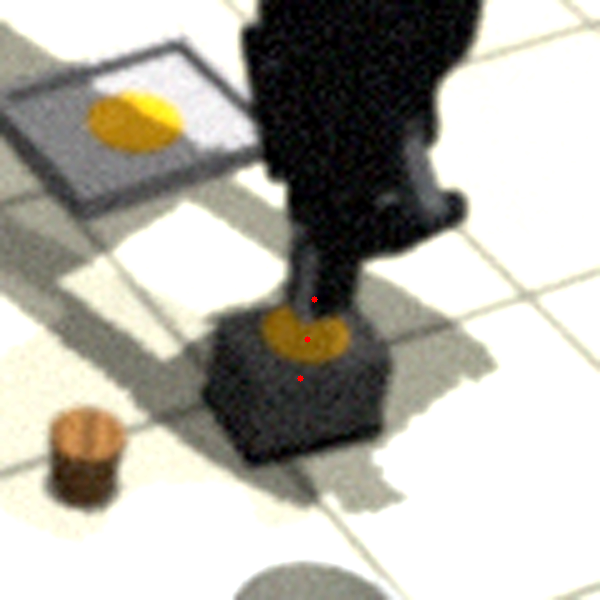

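>>> {"op": "apply_moves", "data": {
  "steps": [0, 0, 0.2, 0, 0, 0, 0, 0.2, 0, 0]
}}

```text
time: 6.85
tcp_pos: [0.6608, 0.1952, 0.0197]
tcp_rot: [179.9, -1.2, -5.6]
wrist_force: [0.1, 0.2, -0.4]
width: 0.0002
```

>>> {"op": "apply_moves", "data": {
  "steps": [0, 0, 0.2, 0, 0]
}}

```text
time: 6.95
tcp_pos: [0.6611, 0.1953, 0.0177]
tcp_rot: [179.9, -1.2, -5.6]
wrist_force: [0.7, -0.1, 0.6]
width: 0.0003
```

>>> {"op": "apply_moves", "data": {
  "steps": [0, 0, 0.2, 0, 0]
}}

```text
time: 7.05
tcp_pos: [0.6612, 0.1953, 0.0157]
tcp_rot: [179.9, -1.2, -5.5]
wrist_force: [0.7, -0.3, 0.4]
width: 0.0004
```

>>> {"op": "apply_moves", "data": {
  "steps": [0, 0, 0.15, 0, 0]
}}

```text
time: 7.15
tcp_pos: [0.6613, 0.1953, 0.0141]
tcp_rot: [179.9, -1.2, -5.5]
wrist_force: [-0.2, -0.3, 0.1]
width: -0.0002
```

>>> {"op": "apply_moves", "data": {
  "steps": [0, 0, 0.15, 0, 0]
}}

```text
time: 7.25
tcp_pos: [0.6613, 0.1953, 0.0125]
tcp_rot: [179.9, -1.2, -5.6]
wrist_force: [0.4, -1.1, -0.2]
width: 0.0001
```

>>> {"op": "apply_moves", "data": {
  "steps": [0, 0, 0.15, 0, 0]
}}

```text
time: 7.35
tcp_pos: [0.6614, 0.1953, 0.0112]
tcp_rot: [179.9, -1.2, -5.6]
wrist_force: [-6.1, -2.1, 19.7]
width: -0.0002
```

```bash
python3 v.py pics/g7.png
```

```text
[0.6614 0.1953 0.0114] [179.9  -1.2  -5.6] 7.4 9.179169673901226e-06 [-1.1 -0.2  2.4]
crop origin 332 142
```

View pics/g7.png

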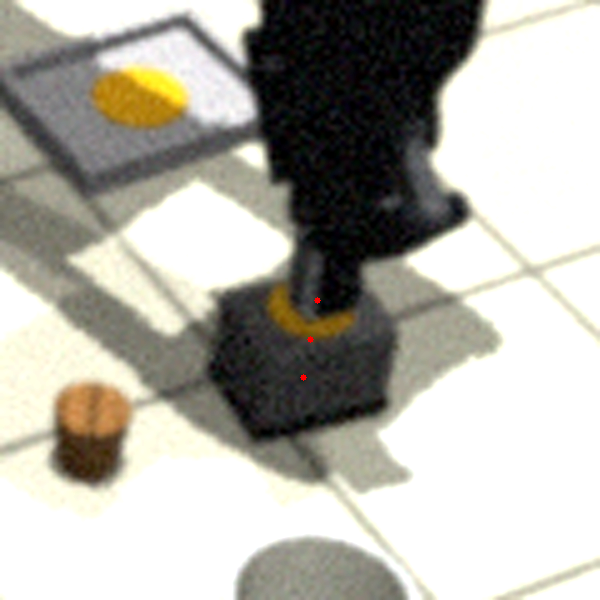

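The tip touched the module top at reading z=0.0118, so the true tip height is the reading plus about 34 mm. The image offset agrees with this. I'll use that correction from here on.

>>> {"op": "apply_moves", "data": {
  "steps": [0, 0, -1.5, 0, 0, 0, 0, -1.5, 0, 1, 0, 0, 0, 0, 1, 0, 0, 0, 0, 1, 0, 0, 0, 0, 1, -0.1, 0.3, 0, 0, 1, 0, 0, 0, 0, 1, 0, 0, 0, 0, 1]
}}

```text
time: 8.2
tcp_pos: [0.6596, 0.1923, 0.0444]
tcp_rot: [179.9, -1.3, -5.5]
wrist_force: [-0.4, 0.5, 0.5]
width: 0.0852
```

>>> {"op": "apply_moves", "data": {
  "steps": [0, 0, 1.2, 0, 1, 0, 0, 1, 0, 1, 0, 0, 0.8, 0, 1, 0, 0, 0, 0, 1]
}}

```text
time: 8.6
tcp_pos: [0.6593, 0.1919, 0.0103]
tcp_rot: [179.9, -1.2, -5.6]
wrist_force: [-0.5, 0.3, -0.3]
width: 0.0852
```

```bash
python3 v.py pics/g8.png
```

```text
[0.6595 0.1919 0.0108] [179.9  -1.2  -5.6] 8.65 0.08550960988058948 [-0.   0.1  0.4]
crop origin 330 142
```

View pics/g8.png

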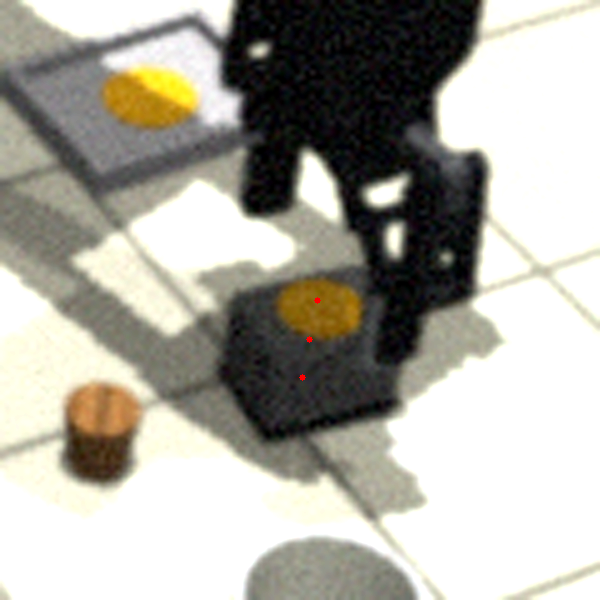

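```bash
python3 - <<'E'
from h import *
import pickle
p=pickle.load(open('d0.pkl','rb'))['scene']
f=lambda u,v,z:w(p,(142+v/5,330+u/5),z).round(4)
for z in(.05,.058): print(f(397,360,z),f(270,212,z),(f(397,360,z)+f(270,212,z))/2)
print('tag',f(318,307,.046))
E
```

```text
[0.6985 0.2011] [0.6074 0.2046] [0.65295 0.20285]
[0.7051 0.1951] [0.6151 0.1986] [0.6601  0.19685]
tag [0.6584 0.1939]
```

>>> {"op": "apply_moves", "data": {
  "steps": [0, 0.2, 1, 0, 1, 0, 0, 1, 0, 1, 0, 0, 0.8, 0, 1, 0, 0, 0.3, 0, 1, 0, 0, 0, 0, 1]
}}

```text
time: 9.15
tcp_pos: [0.6602, 0.1896, -0.0231]
tcp_rot: [179.9, -1.2, -5.6]
wrist_force: [0.0, 0.1, 0.1]
width: 0.0855
```

>>> {"op": "apply_moves", "data": {
  "steps": [0, 0, 0.2, 0, 0.3, 0, 0, 0, 0, 0.3, 0, 0, 0, 0, 0.3, 0, 0, 0, 0, 0.3, 0, 0, 0, 0, 0.2, 0, 0, 0, 0, 0.2, 0, 0, 0, 0, 0.2],
  "grip_force": 40
}}

```text
time: 9.85
tcp_pos: [0.6606, 0.1898, -0.0244]
tcp_rot: [179.9, -1.2, -5.5]
wrist_force: [-0.2, 0.0, -1.9]
width: 0.0417
```

```bash
python3 v.py pics/g9.png
```

```text
[ 0.6606  0.1898 -0.0245] [179.9  -1.2  -5.6] 9.9 0.04158726918071311 [-0.2 -0.2 -2.1]
crop origin 327 156
```

View pics/g9.png

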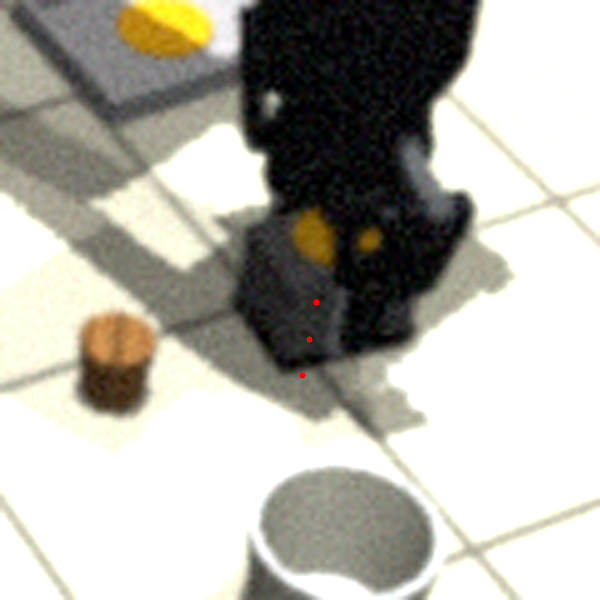

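>>> {"op": "apply_moves", "data": {
  "steps": [0, 0, -0.5, 0, 0.2, 0, 0, -1.5, 0, 0.2, 0, 0, -2, 0, 0.2, 0, 0, -2, 0, 0.2, 0, 0, -1.5, 0, 0.2, 0, 0, 0, 0, 0.2]
}}

```text
time: 10.5
tcp_pos: [0.6591, 0.1902, 0.057]
tcp_rot: [179.9, -1.3, -5.6]
wrist_force: [0.7, -0.0, -2.4]
width: 0.0415
```

```bash
python3 - <<'E'
from h import *
from plant import r
s=r.state();print(s['tcp_pos'],s['tcp_rot'],s['width'],s['wrist_force'].round(1));print(need(s,.477,.227,.04,0))
E
python3 v.py pics/g10.png
```

```text
[0.65911688 0.19021843 0.05698809] [179.90235827  -1.27390409  -5.55090916] 0.04147070717828453 [ 0.7 -0.  -2.4]
(array([-18.48,  -1.9 ,   1.7 ]), np.float64(-0.097))
[0.6586 0.1901 0.0559] [179.9  -1.2  -5.5] 10.55 0.04160707675108117 [-0.1  0.2 -2.9]
crop origin 332 125
```

View pics/g10.png

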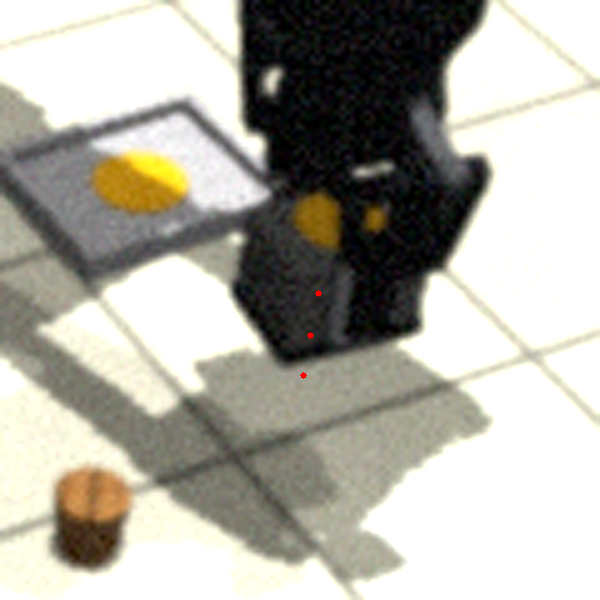

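>>> {"op": "apply_moves", "data": {
  "steps": [-2.3, -0.2, 0, 0, 0.2, -2.3, -0.2, 0, 0, 0.2, -2.3, -0.2, 0, 0, 0.2, -2.3, -0.2, 0, 0, 0.2, -2.3, -0.2, 0, 0, 0.2, -2.3, -0.2, 0, 0, 0.2, -2.3, -0.2, 0, 0, 0.2, -1.5, -0.2, 0, -0.05, 0.2, 0, 0, 0, -0.04, 0.2, 0, 0, 0, 0, 0.2]
}}

```text
time: 11.55
tcp_pos: [0.4729, 0.2212, 0.0451]
tcp_rot: [179.5, -0.7, -0.3]
wrist_force: [-0.1, -1.2, -2.2]
width: 0.0416
```

```bash
python3 - <<'E'
from h import *
from plant import r
s=r.state();print(s['tcp_pos'],s['tcp_rot'],s['width'],s['wrist_force'].round(1));print(need(s,.477,.227,.01,0))
E
python3 v.py pics/g11.png
```

```text
[0.47290537 0.22122533 0.04513232] [179.52290204  -0.67540483  -0.27049979] 0.04158930119789735 [-0.1 -1.2 -2.2]
(array([ 0.41, -0.58,  3.51]), np.float64(-0.005))
[0.4728 0.2211 0.0451] [179.5  -0.7  -0.4] 11.6 0.041299451308784395 [-0.  -0.2 -1.9]
crop origin 295 72
```

View pics/g11.png

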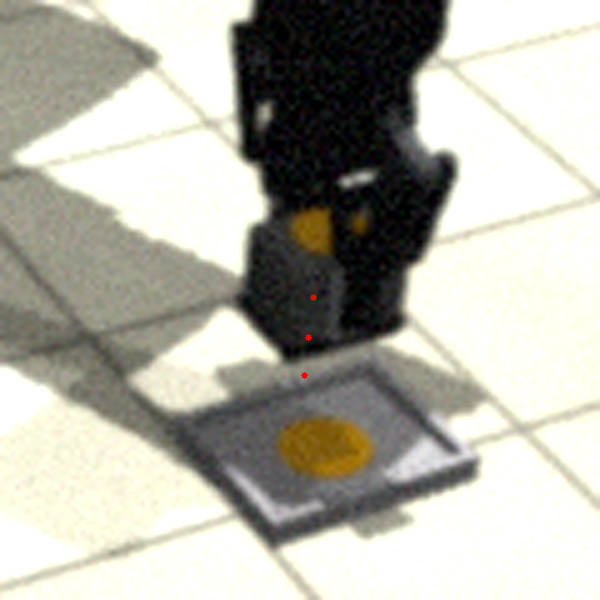

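>>> {"op": "apply_moves", "data": {
  "steps": [0.4, -0.6, 1, 0, 0.2, 0, 0, 1.2, 0, 0.2, 0, 0, 1.2, 0, 0.2, 0, 0, 0, 0, 0.2]
}}

```text
time: 12.0
tcp_pos: [0.4784, 0.2271, 0.0071]
tcp_rot: [179.5, -0.6, -0.6]
wrist_force: [0.6, -0.1, -1.7]
width: 0.0415
```

```bash
python3 v.py pics/g12.png
```

```text
[0.4786 0.2272 0.0077] [179.5  -0.7  -0.6] 12.05 0.04200554268288634 [ 0.1 -0.8 -1.3]
crop origin 298 86
```

View pics/g12.png

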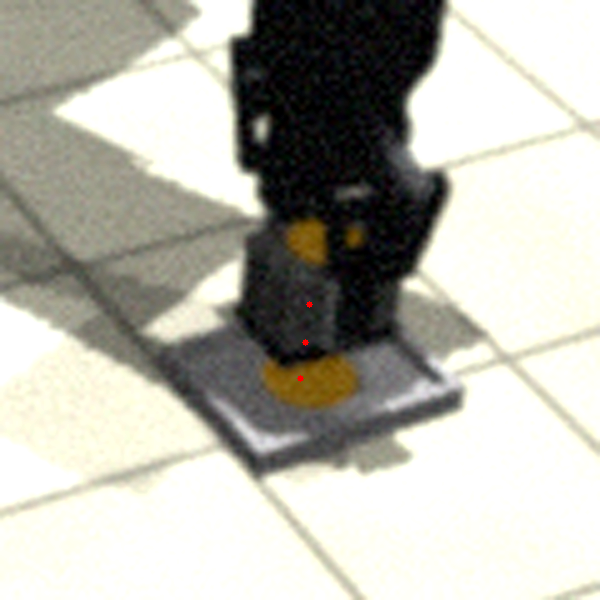

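```bash
python3 - <<'E'
from h import *
import pickle
p=pickle.load(open('d0.pkl','rb'))['scene']
for z in(.027,.032,.037): 
  f=lambda u,v:w(p,(86+v/5,298+u/5),z).round(4)
  print(z,f(278,362),f(240,315),f(395,330))
E
```

```text
0.027 [0.4852 0.21  ] [0.4491 0.212 ] [0.4868 0.2674]
0.032 [0.4907 0.2063] [0.4548 0.2083] [0.4923 0.2633]
0.037 [0.4962 0.2026] [0.4606 0.2046] [0.4978 0.2592]
```

>>> {"op": "apply_moves", "data": {
  "steps": [0, 0.3, 0.8, 0, 0.2, 0, 0, 0.6, 0, 0.2, 0, 0, 0.5, 0, 0.2, 0, 0, 0, 0, 0.2]
}}

```text
time: 12.45
tcp_pos: [0.4791, 0.2235, -0.013]
tcp_rot: [179.5, -0.7, -0.6]
wrist_force: [0.1, -0.5, -1.4]
width: 0.0415
```

>>> {"op": "apply_moves", "data": {
  "steps": [0, 0, 0.2, 0, 0.2, 0, 0, 0.1, 0, 0.2]
}}

```text
time: 12.65
tcp_pos: [0.4794, 0.2235, -0.0159]
tcp_rot: [179.5, -0.7, -0.6]
wrist_force: [-0.1, -0.8, -1.6]
width: 0.0415
```

>>> {"op": "apply_moves", "data": {
  "steps": [0, 0, 0.15, 0, 0.2]
}}

```text
time: 12.75
tcp_pos: [0.4796, 0.2236, -0.0173]
tcp_rot: [179.5, -0.7, -0.6]
wrist_force: [0.9, -0.8, -1.0]
width: 0.0416
```

>>> {"op": "apply_moves", "data": {
  "steps": [0, 0, 0.1, 0, 0.2]
}}

```text
time: 12.85
tcp_pos: [0.4797, 0.2237, -0.0182]
tcp_rot: [179.6, -0.7, -0.6]
wrist_force: [0.5, 0.2, -1.8]
width: 0.0415
```

>>> {"op": "apply_moves", "data": {
  "steps": [0, 0, 0.1, 0, 0.2]
}}

```text
time: 12.95
tcp_pos: [0.4798, 0.2236, -0.0188]
tcp_rot: [179.5, -0.7, -0.6]
wrist_force: [-6.0, -4.6, 20.7]
width: 0.0418
```

```bash
python3 v.py pics/g13.png
```

```text
[ 0.4798  0.2237 -0.0187] [179.5  -0.7  -0.6] 13.0 0.04161319989607038 [-1.2 -1.1  5.2]
crop origin 295 96
```

View pics/g13.png

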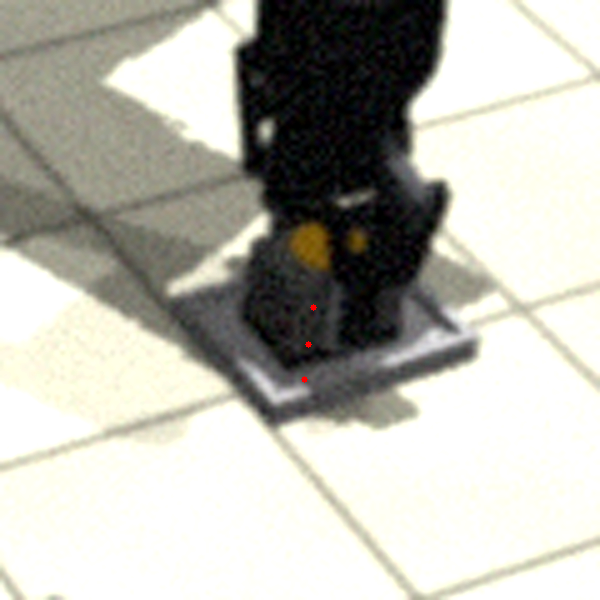

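>>> {"op": "apply_moves", "data": {
  "steps": [0, 0, 0, 0, 0.62, 0, 0, 0, 0, 0.62, 0, 0, 0, 0, 0.65, 0, 0, 0, 0, 0.65]
}}

```text
time: 13.4
tcp_pos: [0.4808, 0.2241, -0.0179]
tcp_rot: [179.6, -0.8, -0.6]
wrist_force: [-0.5, -1.0, 0.7]
width: 0.0554
```

>>> {"op": "apply_moves", "data": {
  "steps": [0, 0, -0.5, 0, 0.75, 0, 0, -1.5, 0, 1, 0, 0, -2, 0, 1, 0, 0, -2.5, 0, 1, 0, 0, -3, 0, 1, 0, 0, -3, 0, 1, 0, 0, 0, 0, 1]
}}

```text
time: 14.1
tcp_pos: [0.478, 0.2248, 0.1123]
tcp_rot: [179.5, -0.7, -0.6]
wrist_force: [0.6, -0.5, -0.7]
width: 0.0856
```

```bash
python3 - <<'E'
from h import *
from plant import r
s=r.state();print(s['tcp_pos'],s['tcp_rot'],s['time']);print(need(s,.637,.002,.05,0))
p=r.get_image('scene')
cv2.imwrite('pics/p1.png',cv2.convertScaleAbs(cv2.resize(p['image'][90:290,240:440],None,fx=3,fy=3,interpolation=cv2.INTER_CUBIC),alpha=2))
for m,c,a in yellow(p): print(c.round(1),a,blobw(p,m,.052)[0].round(4),blobw(p,m,.046)[0].round(4),blobw(p,m,.046)[1])
E
```

```text
[0.47803298 0.22479543 0.11230935] [179.54596775  -0.71588808  -0.59346684] 14.1
(array([16.13, 22.11,  6.23]), np.float64(-0.01))
[213.4 134.6] 142 [ 0.4866 -0.2576] [ 0.4798 -0.2571] 90.28911222962304
[225.1 298.2] 103 [0.6408 0.0022] [0.6353 0.005 ] 91.27141273339623
```

View pics/p1.png

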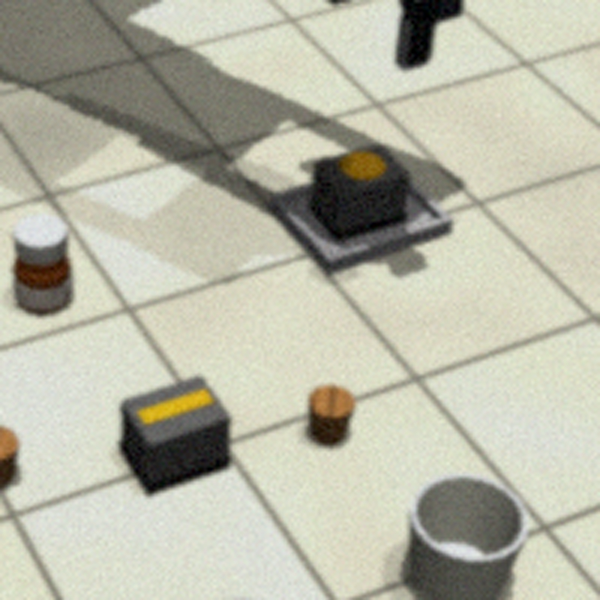

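>>> {"op": "apply_moves", "data": {
  "steps": [2.6, 3.5, 0, 0, 1, 2.6, 3.5, 0, 0, 1, 2.6, 3.5, 0, 0, 1, 2.6, 3.5, 0, 0, 1, 2.6, 3.5, 0, 0, 1, 2.4, 3.3, 0, 0, 1, 0, 0, 0, 0, 1, 0, 0, 0, 0, 1]
}}

```text
time: 14.95
tcp_pos: [0.6297, 0.0071, 0.106]
tcp_rot: [179.5, -0.1, -0.4]
wrist_force: [-0.2, 0.4, -1.4]
width: 0.0855
```

```bash
python3 - <<'E'
from h import *
from plant import r
s=r.state();print(s['tcp_pos'],s['tcp_rot'],s['time']);print(need(s,.637,.003,.02,0))
E
```

```text
[0.62971537 0.00705258 0.10603853] [ 1.79467455e+02 -8.51513884e-02 -4.00301572e-01] 14.95
(array([0.73, 0.4 , 8.6 ]), np.float64(-0.007))
```

>>> {"op": "apply_moves", "data": {
  "steps": [0.7, 0.4, 2.3, 0, 1, 0, 0, 2.5, 0, 1, 0, 0, 2.2, 0, 1, 0, 0, 1.5, 0, 1, 0, 0, 0, 0, 1, 0, 0, 0, 0, 1]
}}

```text
time: 15.55
tcp_pos: [0.6321, 0.007, 0.0159]
tcp_rot: [179.5, 0.2, -0.2]
wrist_force: [-0.7, 0.1, 0.1]
width: 0.0855
```

```bash
python3 v.py pics/f1.png
```

```text
[0.632  0.007  0.0161] [179.5   0.2  -0.2] 15.6 0.08538968950229896 [-0.9  0.2 -0.3]
crop origin 238 160
```

View pics/f1.png

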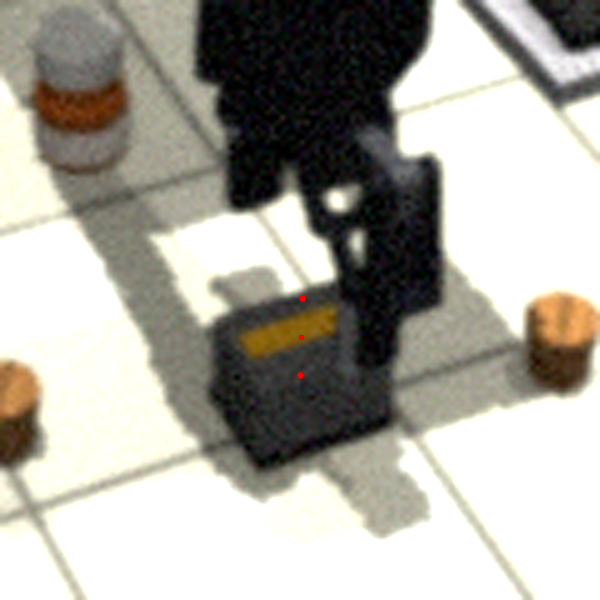

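```bash
python3 - <<'E'
from h import *
import pickle
p=pickle.load(open('d0.pkl','rb'))['scene']
f=lambda u,v,z:w(p,(160+v/5,238+u/5),z).round(4)
for z in(.05,.063): print(f(375,362,z),f(255,205,z),(f(375,362,z)+f(255,205,z))/2)
print('tag',f(290,333,.046))
E
```

```text
[0.6666 0.0189] [0.5733 0.0158] [0.61995 0.01735]
[0.6779 0.0126] [0.5864 0.0096] [0.63215 0.0111 ]
tag [ 6.372e-01 -3.000e-04]
```

>>> {"op": "apply_moves", "data": {
  "steps": [0.5, 0.6, 0.7, 0, 1, 0, 0, 1.2, 0, 1, 0, 0, 1, 0, 1, 0, 0, 0.7, 0, 1, 0, 0, 0, 0, 1]
}}

```text
time: 16.1
tcp_pos: [0.6394, 0.0002, -0.0203]
tcp_rot: [179.5, -0.0, -0.2]
wrist_force: [0.3, 0.0, -0.6]
width: 0.0851
```

```bash
python3 - <<'E'
from h import *
from plant import r
s=r.state();print(s['wrist_force']);print(need(s,.637,.001,-.0245,0))
E
```

```text
[ 0.31759001  0.01589608 -0.57913209]
(array([-0.24, -0.08,  0.42]), np.float64(-0.003))
```

>>> {"op": "apply_moves", "data": {
  "steps": [-0.2, 0, 0.4, 0, 1, 0, 0, 0, 0, 0.3, 0, 0, 0, 0, 0.3, 0, 0, 0, 0, 0.3, 0, 0, 0, 0, 0.3, 0, 0, 0, 0, 0.2, 0, 0, 0, 0, 0.2, 0, 0, 0, 0, 0.2]
}}

```text
time: 16.9
tcp_pos: [0.6373, 0.0002, -0.0243]
tcp_rot: [179.5, -0.0, -0.2]
wrist_force: [-0.3, -0.9, -2.4]
width: 0.0419
```

>>> {"op": "apply_moves", "data": {
  "steps": [0, 0, -0.5, 0, 0.2, 0, 0, -1.5, 0, 0.2, 0, 0, -2.5, 0, 0.2, 0, 0, -3, 0, 0.2, 0, 0, -3, 0, 0.2, 0, 0, -2, 0, 0.2, 0, 0, 0, 0, 0.2]
}}

```text
time: 17.6
tcp_pos: [0.6371, 0.0014, 0.1104]
tcp_rot: [179.5, -0.1, -0.2]
wrist_force: [-0.4, -0.3, -1.8]
width: 0.0414
```

```bash
python3 v.py pics/f2.png;python3 - <<'E'
from h import *
from plant import r
s=r.state();print(need(s,.436,-.2605,.08,1))
E
```

```text
[0.6364 0.0014 0.109 ] [179.5  -0.   -0.2] 17.65 0.041887901804887155 [-0.2 -0.5 -1. ]
crop origin 237 125
(array([-19.95,  26.26,   2.9 ]), np.float64(-0.021))
```

View pics/f2.png

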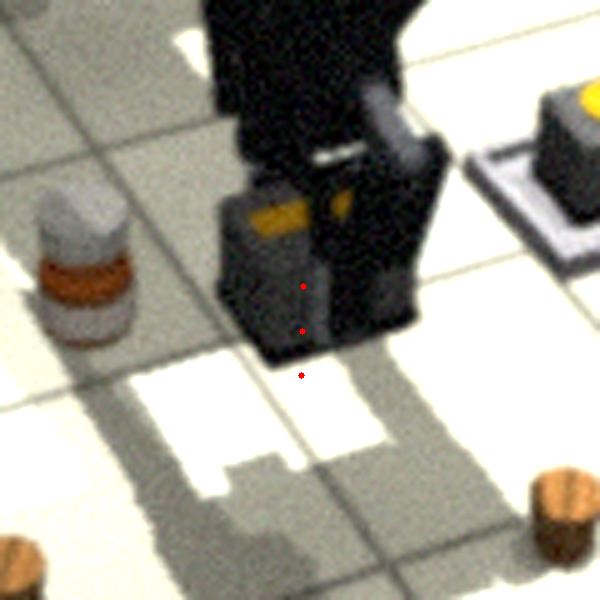

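>>> {"op": "apply_moves", "data": {
  "steps": [-1.8, 2.4, 0, 0, 0.2, -1.8, 2.4, 0, 0, 0.2, -1.8, 2.4, 0, 0, 0.2, -1.8, 2.4, 0, 0, 0.2, -1.8, 2.4, 0, 0, 0.2, -1.8, 2.4, 0, 0, 0.2, -1.8, 2.4, 0, 0, 0.2, -1.8, 2.4, 0, 0, 0.2, -1.8, 2.4, 0, 0, 0.2, -1.8, 2.4, 0, 0, 0.2, -1.5, 2, 0, 0, 0.2, 0, 0, 0, 0, 0.2]
}}

```text
time: 18.85
tcp_pos: [0.4241, -0.2632, 0.0993]
tcp_rot: [179.9, 0.9, 0.0]
wrist_force: [-0.5, 0.3, -2.4]
width: 0.0416
```

```bash
python3 v.py pics/f3.png;python3 - <<'E'
from h import *
from plant import r
s=r.state();print(need(s,.436,-.261,.01,0.5))
E
```

```text
[ 0.4247 -0.2623  0.0992] [179.9   0.9  -0. ] 18.9 0.041750161444403355 [-0.9  0.4 -0.4]
crop origin 59 99
(array([ 1.13, -0.13,  8.92]), np.float64(-0.009))
```

>>> {"op": "apply_moves", "data": {
  "steps": [1.1, -0.1, 2, 0, 0.2, 0, 0, 2.5, 0, 0.2, 0, 0, 2.5, 0, 0.2, 0, 0, 1.5, 0, 0.2, 0, 0, 0, 0, 0.2]
}}

```text
time: 19.4
tcp_pos: [0.4362, -0.2581, 0.0095]
tcp_rot: [180.0, 0.9, 0.0]
wrist_force: [-0.6, 0.6, -1.2]
width: 0.0418
```

```bash
python3 v.py pics/f4.png
```

```text
[ 0.4365 -0.2583  0.0103] [180.    0.9   0. ] 19.45 0.041522332186195256 [-0.6  0.8 -1. ]
crop origin 72 138
```

View pics/f4.png

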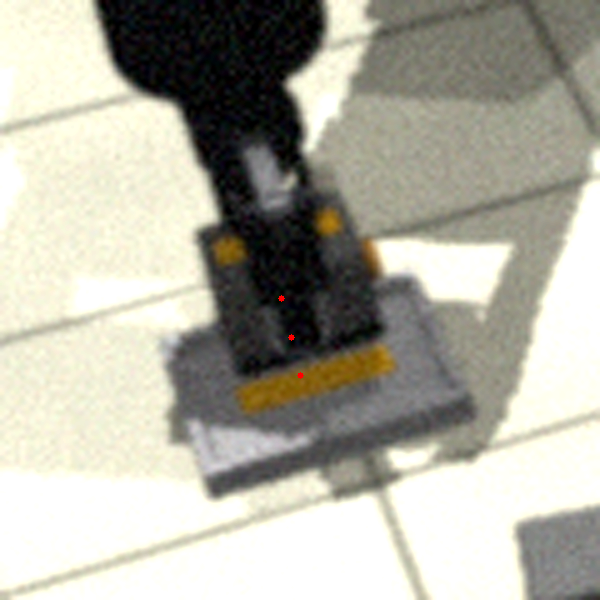

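```bash
python3 - <<'E'
from h import *
import pickle
p=pickle.load(open('d0.pkl','rb'))['scene']
for z in(.03,.0345): 
  f=lambda u,v:w(p,(138+v/5,72+u/5),z).round(4)
  print(z,f(242,372),f(382,335))
E
```

```text
0.03 [ 0.4476 -0.2798] [ 0.4495 -0.226 ]
0.0345 [ 0.4528 -0.28  ] [ 0.4547 -0.2266]
```

>>> {"op": "apply_moves", "data": {
  "steps": [0.2, 0.4, 0.9, 0, 0.2, 0, 0, 0.8, 0, 0.2, 0, 0, 0.6, 0, 0.2, 0, 0, 0, 0, 0.2]
}}

```text
time: 19.85
tcp_pos: [0.4405, -0.2628, -0.0127]
tcp_rot: [179.9, 0.7, 0.1]
wrist_force: [-1.4, 0.2, -1.7]
width: 0.0417
```

>>> {"op": "apply_moves", "data": {
  "steps": [0, 0, 0.15, 0, 0.2, 0, 0, 0.1, 0, 0.2]
}}

```text
time: 20.05
tcp_pos: [0.4407, -0.263, -0.015]
tcp_rot: [179.9, 0.7, 0.0]
wrist_force: [-0.3, 0.7, -1.5]
width: 0.0414
```

>>> {"op": "apply_moves", "data": {
  "steps": [0, 0, 0.1, 0, 0.2]
}}

```text
time: 20.15
tcp_pos: [0.4408, -0.2631, -0.0158]
tcp_rot: [179.8, 0.7, 0.0]
wrist_force: [0.5, 0.4, -1.2]
width: 0.0415
```

>>> {"op": "apply_moves", "data": {
  "steps": [0, 0, 0.12, 0, 0.2]
}}

```text
time: 20.25
tcp_pos: [0.4409, -0.2632, -0.0169]
tcp_rot: [179.8, 0.7, 0.0]
wrist_force: [-0.6, -0.0, -0.5]
width: 0.0415
```

>>> {"op": "apply_moves", "data": {
  "steps": [0, 0, 0.1, 0, 0.2]
}}

```text
time: 20.35
tcp_pos: [0.441, -0.2633, -0.0179]
tcp_rot: [179.8, 0.6, 0.0]
wrist_force: [-0.1, 0.8, -1.2]
width: 0.0417
```

>>> {"op": "apply_moves", "data": {
  "steps": [0, 0, 0.1, 0, 0.2]
}}

```text
time: 20.45
tcp_pos: [0.441, -0.2633, -0.0184]
tcp_rot: [179.8, 0.6, 0.0]
wrist_force: [-5.6, 4.3, 22.0]
width: 0.0414
```

>>> {"op": "apply_moves", "data": {
  "steps": [0, 0, 0, 0, 0.62, 0, 0, 0, 0, 0.62, 0, 0, 0, 0, 0.65, 0, 0, 0, 0, 0.65]
}}

```text
time: 20.85
tcp_pos: [0.4416, -0.2636, -0.018]
tcp_rot: [179.8, 0.6, 0.0]
wrist_force: [0.2, -0.5, -0.4]
width: 0.0553
```

>>> {"op": "apply_moves", "data": {
  "steps": [0, 0, -0.5, 0, 0.75, 0, 0, -1.5, 0, 1, 0, 0, -2, 0, 1, 0, 0, -2.5, 0, 1, 0, 0, -3, 0, 1, 0, 0, -3, 0, 1, 0, 0, -3, 0, 1, 0, 0, 0, 0, 1]
}}

```text
time: 21.65
tcp_pos: [0.4424, -0.2626, 0.1442]
tcp_rot: [179.9, 0.7, 0.0]
wrist_force: [0.2, -1.2, -0.7]
width: 0.0853
```

>>> {"op": "apply_moves", "data": {
  "steps": [-2, -3, 0, 0, 1, -2, -4, 0, 0, 1, -2, -4, 0, 0, 1, -2, -4, 0, 0, 1, 0, -4, 0, 0, 1, 0, -4, 0, 0, 1, 0, 0, 0, 0, 1, 0, 0, 0, 0, 1]
}}

```text
time: 22.45
tcp_pos: [0.3577, -0.026, 0.143]
tcp_rot: [179.7, 0.5, -0.0]
wrist_force: [0.7, -0.4, -0.2]
width: 0.0855
```

```bash
python3 - <<'E'
from h import *
from plant import r
s=r.state();print(s['tcp_pos'],s['time'])
ims=[]
for n in('top','scene'):
    p=r.get_image(n);ims.append(cv2.convertScaleAbs(p['image'],alpha=1.7))
    for m,c,a in yellow(p): print(n,c.round(1),a,blobw(p,m,.052)[0].round(4),round(blobw(p,m,.052)[1],1))
a,b=ims
cr=lambda im,r,c:cv2.resize(im[r-37:r+37,c-48:c+48],(390,296),interpolation=cv2.INTER_CUBIC)
cv2.imwrite('pics/end.png',np.vstack([np.hstack([cr(a,245,160),cr(a,273,432)]),np.hstack([cr(b,158,358),cr(b,205,136)])]))
E
```

```text
[ 0.35772581 -0.02604186  0.14303377] 22.45
top [240.9 155.4] 233 [0.4788 0.2286] 59.2
top [268.4 443.5] 157 [ 0.4407 -0.2595] 90.5
scene [144.5 360.5] 90 [0.4768 0.2293] 43.0
scene [198.1 127.4] 71 [ 0.4387 -0.26  ] 90.4
```

View pics/end.png

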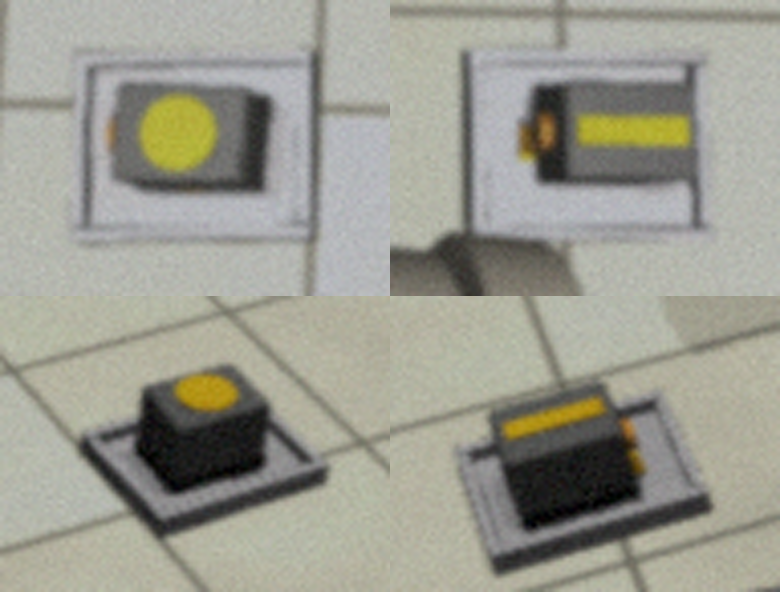

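```bash
python3 -c "
from plant import r
print(r.close_job())"
```

```text
the job is handed in; nothing more can be done
None
```

Both tagged modules are in their matching nests: the round-tagged one in the pass nest first, then the bar-tagged one in the reject nest. I lowered each until light floor contact (about 20–22 N at the wrist), then let go. The job was handed in at about 22.6 s, with the gripper open and well clear of everything.

**Last checks:** The final top and scene pictures agree to about 2 mm. They show both modules upright and inside the rims, about 5 mm or less off the nest centres. The bar module's long axis is at 90.5°, along its nest. The round module's tag gives no angle; its housing looks lined up with the nest in both pictures.

**What disagreed:** The reported tool height did not match what the camera showed; the real fingertips were about 34 mm higher than reported. I confirmed this by gently touching the top of the passed module with shut fingers (about 20 N), and used the correction from then on. Both floor contacts came at the heights it predicted. There was also a sideways offset of about 4 mm and a tool tilt of up to about 1.3°, neither of which affected the placing.

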